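# Load a cast knob and slide the fixture plate out to its line

### The arm

A 6-joint arm with a two-finger parallel gripper is mounted at the origin on the work surface. World frame = base frame: x ahead of the robot, y to its left, z up, the work surface at z = 0. Lengths are in mm, angles in rad, forces in N, time in s.
With the tool pointing down it reaches from about 275 to 825 mm from the base axis. Payload 4.9 kg.
Tool frame: the origin (TCP) lies at the very end of the fingers, on their centre line; the grasp point (between the pads) lies 19 mm behind it; z points along the fingers, y is the direction in which the jaws open and shut (so a half turn about z gives the same grasp; the last joint's range is limited). The gripper opens to 85 mm and grips with 20 to 120 N. Pads are 22 mm wide; open, the fingers measure 114 mm over their backs; the gripper's body (76 mm by 85 mm) begins 54 mm behind the grasp point. The pads swing forward as they close: fully open they stand 13 mm farther back than shut.
Start: joints at [-1.365, 0.326, -0.193, 1.052, 0, 1.437], TCP at [183.327, -518.565, 231.281] pointing down, gripper open.
Joint ranges: [-2.65, 2.65], [-0.97, 1.79], [-1.3, 1.35], [-1.93, 2.1], [-1.47, 1.37], [-3.14, 3.14]. Speed limits (rad/s): [2.57, 2.57, 3.14, 3.14, 3.14, 3.14].

### API

Orientations are given as [roll, pitch, yaw] about the fixed x, y, z axes, in that order (R = Rz(yaw) Ry(pitch) Rx(roll)).
In Python, from bench import bot, solve_ik, imaging gives the robot as it stands. Calls block until the motion is done:
- bot.move_ptp(position, orientation): joint-space move of the TCP to a pose.
- bot.movel(position, rot=None, max_speed=150, threshold=None): straight line of the TCP; rot=None keeps the orientation; max_speed is the mean speed in mm/s. With threshold (N) it stops when the force on the tool has changed by that much, and returns True; else False.
- bot.move_j(angles): joint-space move.
- bot.grip(opening, effort=None): opening from 0.0 (shut) to 1.0 (fully open); effort is the grip in N (None keeps the last); returns when the fingers have stopped.
- bot.dwell(seconds).
- solve_ik(position, orientation): joint angles nearest the present ones, or None.
- bot.get_state(): the state.
- imaging.capture(name): name is "scene" or "side" or "wrist"; returns the picture (384x512x3 uint8, blue, green, red); there is no depth.
- imaging.camera_model(name): a dict with "K" (3x3 intrinsics, pixels), "position" and "rotation" of the camera in the world. Camera axes: x right, y up, looking along -z (the intrinsics and any distortion apply to the point x, -y, -z); pixel columns grow to the right and rows downward; lengths in mm; the calibration is good to about 2 mm. A picture is of the moment at which its call begins: read the wrist's pose just before it. camera_model takes no time and is no camera call; for the wrist camera it gives the pose at the moment of the call.
A pose or a line that the arm cannot do raises bot.IKError and nothing moves.
- bot.sign_off(): hands the job in, once; it reports no verdict.
The state is a dict: "t": time; "qpos": joint angles; "joint_velocities": joint speeds; "effort": joint torques, N m; "tcp_pos": TCP position; "orientation": TCP orientation; "contact_force": force on the tool from outside, world axes, zero at the start; "wrist_torque": the same for the moment, N m; "opening": opening from 0.0 (shut) to 1.0 (fully open).
Only numpy, scipy, OpenCV 4.12 (cv2) and the standard library are available. Lean on these libraries where they do the work, as an engineer would, in place of code of your own. Each camera call takes 0.05 s, during which the arm holds its last target. There are 200 camera calls.

### The job

Take the pink knob out of the crate and set it down upright, not dropped, in the round nest of the plywood plate. Then, by its orange handle and without lifting it, slide the plate straight out over the yellow edge of the riser until the red line across the plate lies along that edge, so that I can get at the hole under the knob from below. The plate would tip there by itself, so finish while still holding it flat on the riser; leave the other knobs, the can, the cup and the bottle where they stand.

Things in the scene. Friction and masses are not known exactly. Their poses are not given: they have to be found in the camera images.
- pink_grip (a point): The pink cast resin knob, one of six alike in the crate but for colour: a round flange 44 mm across and 10 mm thick with a round stem 26 mm across on it, 50 mm high in all, about 50 g. The point lies on its axis 32 mm above its underside, where the stem is best gripped. z is its axis, up when standing.
- pink: The pink knob itself; its origin is the centre of its underside.
- crate: Open grey plastic crate, outside 200 (x) x 260 (y) x 40 mm high, walls and floor 5 mm, fixed on the table. Origin: centre of its underside. The six knobs stand on its floor in two columns 75 mm apart along its x and three rows 70 mm apart along its y, each up to 5 mm out of place, in any order of colours.
- plate: Plywood fixture plate, 120 (x) x 300 (y) x 14 mm thick, about 0.4 kg, lying loose on the bench riser and free to slide or turn on it. Origin: centre of its underside. It carries an orange handle towards its +y end and a round nest over a 22 mm through hole towards its -y end. It is to be slid in the direction of the riser's -y (outward).
- line (a point): Middle of the red line (4 mm wide) painted right across the plate along its x; the point lies on the plate's top face, 14 mm above its underside, 30 mm to +y from the plate's centre. Axes as the plate's. The plate reaches 180 mm beyond the line to -y; with the line at the riser's edge the plate tips if it is not held.
- nest (a point): Centre of the nest on the plate's top face: a low aluminium ring, 8 mm high, 54 mm inside and 66 mm outside diameter, into which the knob's 44 mm flange fits with room to spare, its underside resting on the plate.
- handle (a point): Orange upright block handle fixed to the plate: 60 mm along the plate's x, 20 mm along its y, 50 mm high above the plate's top. The point lies on its middle, 30 mm above the plate's top face. Axes as the plate's.
- riser: Bench riser, fixed to the table: grey flat top 200 (x) x 260 (y) mm, 60 mm above the table, on dark legs. Origin: centre of its underside. Its -y edge, trimmed yellow, is the one over which the plate is slid.
- edge (a point): Middle of the riser's yellow outward (-y) edge, on its top face, 60 mm above the table. -y points outward, x along the edge, z up. Once lined up, the plate's line point is 14 mm above this one.
- blue_grip (a point): The blue knob in the crate, like the pink one; point on its axis 32 mm above its underside. To be left standing.
- green_grip (a point): The green knob in the crate, like the pink one; point on its axis 32 mm above its underside. To be left standing.
- yellow_grip (a point): The yellow knob in the crate, like the pink one; point on its axis 32 mm above its underside. To be left standing.
- white_grip (a point): The white knob in the crate, like the pink one; point on its axis 32 mm above its underside. To be left standing.
- black_grip (a point): The black knob in the crate, like the pink one; point on its axis 32 mm above its underside. To be left standing.
- can_mid (a point): Bystander: steel can with a paper label, 66 mm across, 110 mm high; point 55 mm above its underside.
- cup_mid (a point): Bystander: red plastic cup, 74 mm across, 90 mm high; point 45 mm above its underside.
- dropper_mid (a point): Bystander: small amber bottle with black cap, 32 mm across, 70 mm high; point 35 mm above its underside.

How it is judged:
By the outcome, as a careful person would: the job done as asked, in the order asked, and still so for the second after the job is handed in, while the arm keeps its last pose, push and grip.
It also fails if it takes over 54 s, if anything falls off the work surface, if the arm or the gripper's body presses on something with over 40 N, if the wrist force passes 120 N, or if a joint passes its speed limit or range.

## Working session

There is one attempt and no reset: what is moved stays moved. The work goes in short steps, each a Python script; the robot and the scene stay as the last script left them, time stands still between calls to the robot, and variables do not carry over. Pictures are saved under pics/ and viewed, about 8 in all and at most 12, crops included, and the job is handed in when it is done.

```bash
ls; mkdir -p pics
python3 - <<'E'
from bench import bot, imaging
import cv2, numpy as np
for n in ("scene","side","wrist"):
    m=imaging.camera_model(n); print(n,{k:np.round(v,3).tolist() if not isinstance(v,str) else v for k,v in m.items()})
    cv2.imwrite(f"pics/{n}0.png",imaging.capture(n))
a=cv2.imread("pics/scene0.png");b=cv2.imread("pics/side0.png")
print(bot.get_state())
E
```

```text
pics
scene {'K': [[463.715, 0.0, 254.018], [0.0, 463.715, 194.57], [0.0, 0.0, 1.0]], 'position': [1427.233, -49.954, 1293.955], 'rotation': [0.602, 0.016, 1.478]}
side {'K': [[416.788, 0.0, 251.569], [0.0, 416.788, 185.403], [0.0, 0.0, 1.0]], 'position': [347.591, -772.537, 769.165], 'rotation': [0.885, -0.016, -0.325]}
wrist {'K': [[330.462, 0.0, 257.214], [0.0, 330.462, 191.149], [0.0, 0.0, 1.0]], 'position': [257.172, -492.139, 373.309], 'rotation': [-0.315, 0.001, -1.231]}
{'t': 0.15, 'qpos': array([-1.36519220e+00,  3.26769569e-01, -1.93321157e-01,  1.05199006e+00,
        1.84862614e-05,  1.43661250e+00]), 'joint_velocities': array([ 3.34797603e-04, -2.50875779e-03,  2.99547850e-03, -2.33636113e-05,
       -1.23536781e-03,  9.51082593e-04]), 'effort': array([ 5.78130966e-04, -4.43704998e+01,  2.62664956e+01,  1.04666065e-02,
       -1.55075222e-04, -6.48015146e-06]), 'tcp_pos': array([ 183.24624861, -518.13185273,  230.69646161]), 'orientation': array([-3.14032221e+00, -1.90157231e-04,  3.39787813e-01]), 'contact_force': array([ 0.41735717,  0.22650627, -0.63518895]), 'wrist_torque': array([-0.02043656,  0.02452456, -0.00369294]), 'opening': 0.9989075827562103}
```

View pics/scene0.png

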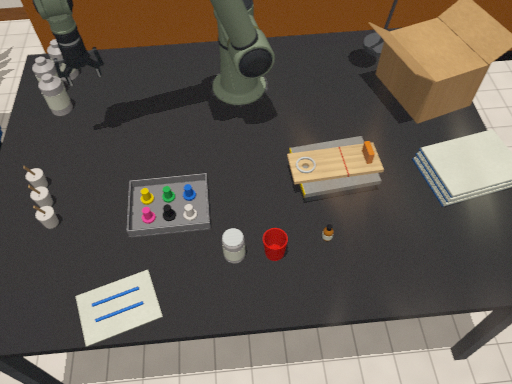

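View pics/side0.png

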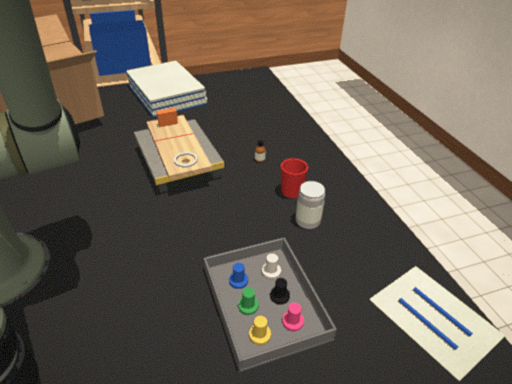

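Scene view: pink knob at (148,215), black next to it at (168,213), nest at (306,165), red line at (344,161), handle at (368,153), plate slightly turned on the riser. Side view: pink at (293,317), nest at (185,160), handle at (167,118). The path from crate to plate is clear on the robot's side of the can and cup.

```bash
cat > h.py <<'E'
import numpy as np, cv2
from scipy.spatial.transform import Rotation as R
from bench import bot, imaging, solve_ik
def ray(m,u,v):
    K=m["K"]; d=np.array([(u-K[0][2])/K[0][0],-(v-K[1][2])/K[1][1],-1.])
    return np.array(m["position"]), R.from_euler("xyz",m["rotation"]).as_matrix()@d
def onz(m,u,v,z):
    p,d=ray(m,u,v); return p+d*(z-p[2])/d[2]
def tri(rays):
    A=np.zeros((3,3));b=np.zeros(3)
    for p,d in rays:
        d=d/np.linalg.norm(d);M=np.eye(3)-np.outer(d,d);A+=M;b+=M@p
    return np.linalg.solve(A,b)
def proj(m,X):
    c=R.from_euler("xyz",m["rotation"]).as_matrix().T@(np.asarray(X,float)-m["position"])
    K=m["K"]; return np.array([K[0][2]-K[0][0]*c[0]/c[2],K[1][2]+K[1][1]*c[1]/c[2]])
def mask(im,lo,hi):
    return cv2.inRange(cv2.cvtColor(im,cv2.COLOR_BGR2HSV),np.array(lo),np.array(hi))
def blobs(mk,amin=15):
    n,l,s,c=cv2.connectedComponentsWithStats(mk)
    return [(s[i,4],c[i].round(1).tolist(),s[i,:4].tolist()) for i in range(1,n) if s[i,4]>=amin]
COL=dict(pink=((155,130,120),(172,255,255)),red=((0,150,70),(4,255,255)),orange=((5,190,120),(14,255,255)),yellow=((22,150,120),(34,255,255)),blue=((105,150,90),(125,255,255)),green=((50,120,60),(85,255,255)))
E
python3 - <<'E'
from h import *
S=imaging.camera_model("scene");D=imaging.camera_model("side")
a=cv2.imread("pics/scene0.png");b=cv2.imread("pics/side0.png")
for k,(lo,hi) in COL.items(): print(k,blobs(mask(a,lo,hi)),'|',blobs(mask(b,lo,hi)))
for n,p,q in (("pink",(148,215),(293,317)),("nest",(306,165),(185,160)),("handle",(368,153),(167,118))):
    print(n,tri([ray(S,*p),ray(D,*q)]).round(0))
print(onz(S,148,215,30),onz(S,306,165,78),onz(S,344,161,74),onz(S,368,153,100))
for p in (((129,182),(208,177),(131,234),(209,227))): print(onz(S,*p,40).round(0))
E
```

```text
pink [(np.int32(160), [147.6, 215.2], [142, 207, 14, 16])] | [(np.int32(406), [293.1, 317.6], [283, 303, 21, 28])]
red [(np.int32(638), [274.8, 243.0], [263, 228, 25, 33])] | [(np.int32(815), [292.4, 175.6], [281, 158, 27, 40])]
orange [] | [(np.int32(17), [172.4, 113.1], [168, 111, 9, 5]), (np.int32(23), [161.3, 116.1], [158, 113, 9, 7])]
yellow [(np.int32(15), [302.3, 188.6], [300, 183, 5, 12]), (np.int32(160), [146.2, 196.4], [141, 188, 13, 17])] | [(np.int32(45), [217.7, 165.5], [213, 162, 11, 8]), (np.int32(59), [161.7, 180.1], [156, 176, 14, 9]), (np.int32(353), [259.7, 330.5], [249, 316, 22, 28])]
blue [(np.int32(142), [188.6, 192.7], [183, 184, 13, 17]), (np.int32(122), [114.8, 296.1], [92, 287, 47, 19]), (np.int32(129), [118.7, 311.2], [96, 302, 47, 20])] | [(np.int32(2983), [118.5, 41.6], [90, 11, 60, 64]), (np.int32(323), [238.3, 276.2], [230, 263, 18, 25]), (np.int32(196), [443.2, 312.0], [414, 288, 58, 47]), (np.int32(209), [428.6, 324.1], [400, 299, 57, 50])]
green [(np.int32(147), [167.8, 194.3], [162, 186, 13, 16])] | [(np.int32(362), [247.9, 301.7], [239, 288, 19, 26])]
pink [ 597. -339.   19.]
nest [486. 193.  72.]
handle [474. 402.  94.]
[ 604.16711457 -337.32890354   30.        ] [492.43834423 190.6988994   78.        ] [485.97678427 320.3256788   74.        ] [481.12352801 398.02025891 100.        ]
[ 472. -404.   40.]
[ 479. -138.   40.]
[ 676. -385.   40.]
[ 675. -142.   40.]
```

Run:
```python
from h import *
bot.move_ptp([522,-338,200],[np.pi,0,0])
m=imaging.camera_model("wrist");im=imaging.capture("wrist");cv2.imwrite("pics/w1.png",im)
print(bot.get_state()["t"],bot.get_state()["qpos"].round(2),bot.get_state()["tcp_pos"],m["position"],m["rotation"])
for k in("pink","yellow","blue","green"):
  for A,c,bb in blobs(mask(im,*COL[k]),60): print(k,A,c,bb,onz(m,*c,35).round(1))
```

```text
1.6333 [-0.7   0.48 -0.04  1.05 -0.    2.45] [ 521.29335219 -339.01290901  200.16131712] [ 599.91497332 -339.15628029  342.76783605] [-3.15251305e-01 -1.20084752e-03 -1.57158257e+00]
pink 399 [254.6, 96.3] [237, 72, 44, 39] [ 588.9 -337.2   35. ]
yellow 1451 [266.2, 164.6] [245, 143, 43, 46] [ 526.2 -348.    35. ]
blue 1730 [124.8, 166.7] [98, 144, 53, 45] [ 524.3 -212.9   35. ]
green 1513 [195.2, 165.9] [175, 144, 43, 45] [ 525.  -280.2   35. ]
```

View pics/w1.png

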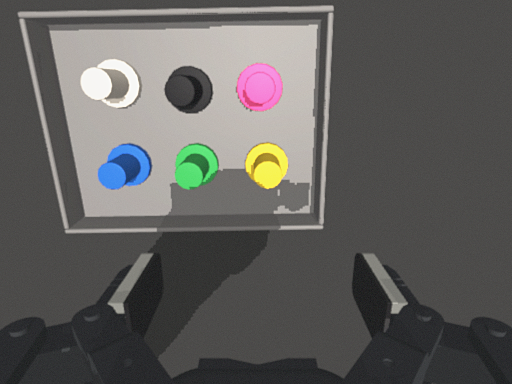

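Wrist view: the pink flange is centred at about (260,87) with black 71 px to its left, all standing upright. The jaw line along y has clear room both ways.

Run:
```python
from h import *
im=cv2.imread("pics/w1.png")
m=dict(K=imaging.camera_model("wrist")["K"],position=[599.91497332,-339.15628029,342.76783605],rotation=[-3.15251305e-01,-1.20084752e-03,-1.57158257e+00])
mk=mask(im,(150,90,90),(175,255,255));ct=max(cv2.findContours(mk,0,2)[0],key=cv2.contourArea)
c,r=cv2.minEnclosingCircle(ct);P=onz(m,*c,15);print(c,r,P,r*(343-15)/330/np.cos(.3))
assert 17<r<27 and abs(P[0]-600)<12 and abs(P[1]+340)<12
x,y=P[:2]
bot.grip(0.6,40)
bot.move_ptp([x,y,110],[np.pi,0,0])
print(bot.movel([x,y,19],max_speed=80,threshold=8))
s=bot.get_state();print(s["t"],s["tcp_pos"],s["contact_force"],s["opening"])
```

```text
(259.0853576660156, 86.79268646240234) 23.992006301879883 [ 596.8406212  -341.31724853   15.        ] 24.96146695381307
False
3.8917 [ 597.329519   -341.67158181   19.72660285] [-0.35019294 -0.40289325  0.01572055] 0.5988085404672088
```

Run:
```python
from h import *
bot.grip(0.0,40)
s=bot.get_state();print(s["t"],s["opening"],s["tcp_pos"])
bot.movel([597,-341.5,200],max_speed=150)
s=bot.get_state();print(s["opening"],s["contact_force"])
bot.move_ptp([410,265,250],[np.pi,0,0])
m=imaging.camera_model("wrist");im=imaging.capture("wrist");cv2.imwrite("pics/w2.png",im)
s=bot.get_state();print(s["t"],s["opening"],s["tcp_pos"],s["qpos"].round(2),list(m["position"]),list(m["rotation"]))
np.save("w2.npy",np.r_[m["position"],m["rotation"]])
```

```text
4.2417 0.29053219677840314 [ 597.32137973 -341.6869669    19.75434447]
0.293761370872997 [ 0.02994549  0.24870496 -0.87624344]
9.9667 0.2920507914738739 [410.10163453 264.89135319 249.95777986] [ 0.42  0.2  -0.32  1.06 -0.   -2.72] [np.float64(488.5821113524917), np.float64(264.5022006436242), np.float64(392.6864460164895)] [np.float64(-0.31499738101916686), np.float64(-0.000854673095804781), np.float64(-1.5709622166963086)]
```

View pics/w2.png

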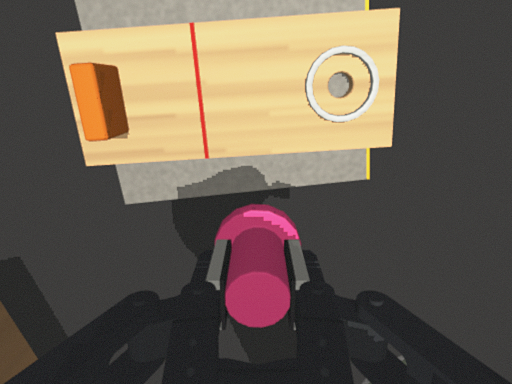

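Wrist view: knob held upright by its stem. Ring centre about (341,84), red line (192,24)–(207,157), yellow edge pixels at column 368 (rows 0–10 and 149–179), handle top around (85,102). The plate looks slightly turned relative to the riser.

```bash
cat >> h.py <<'E'
def fitz(m,mk,z,axis="x"):
    v,u=np.nonzero(mk); P=np.array([onz(m,a,b,z)[:2] for a,b in zip(u,v)])
    vx,vy,x0,y0=cv2.fitLine(P.astype(np.float32),cv2.DIST_HUBER,0,.01,.01).ravel()
    if vx<0: vx,vy=-vx,-vy
    return P,np.array([x0,y0]),float(np.arctan2(vy,vx))
E
python3 - <<'E'
from h import *
a=np.load("w2.npy");m=dict(K=imaging.camera_model("wrist")["K"],position=a[:3],rotation=a[3:])
im=cv2.imread("pics/w2.png")
red=mask(im,(0,170,120),(4,255,255))|mask(im,(176,170,120),(180,255,255));red[:,:180]=0;red[:,215:]=0;red[165:]=0
P,c,t=fitz(m,red,74);print("red",len(P),P.min(0),P.max(0),"ang",t,"mid",(P.min(0)+P.max(0))/2)
yl=mask(im,(24,200,150),(34,255,255));yl[:,:360]=0;yl[:,380:]=0
P,c,t2=fitz(m,yl,60);print("edge",len(P),P.min(0),P.max(0),c,"ang",t2)
# ring: white
wh=mask(im,(0,0,150),(180,60,255));wh[:, :295]=0;wh[135:]=0;wh[:,385:]=0
ct=max(cv2.findContours(wh,0,2)[0],key=cv2.contourArea)
W=np.array([onz(m,*p,82)[:2] for p in ct[:,0].astype(float)]).astype(np.float32)
e=cv2.fitEllipse(W);print("ring",e)
org=mask(im,*((4,150,120),(16,255,255)));org[:,135:]=0;org[180:]=0;org[:50]=0
for A,cc,bb in blobs(org,200):print("orange",A,cc,bb)
for n,p in(("TL",(58,33)),("TR",(400,9)),("BR",(391,147)),("BL",(86,166))):print(n,onz(m,*p,74).round(1))
for p in((71,66),(95,63),(107,138),(87,141)):print("htop",onz(m,*p,124).round(1))
for n,p in(("rBL",(125,204)),("rBR",(369,179))):print(n,onz(m,*p,60).round(1))
vp=mask(im,(0,0,225),(180,255,255))
np.save("org.npy",org)
E
```

```text
red 440 [419.99803431 313.13213978] [538.60436999 322.93915437] ang 0.064705990254879 mid [479.30120215 318.03564708]Traceback (most recent call last):
  File "<stdin>", line 7, in <module>
  File "h.py", line 25, in fitz
    vx,vy,x0,y0=cv2.fitLine(P.astype(np.float32),cv2.DIST_HUBER,0,.01,.01).ravel()
                ~~~~~~~~~~~^^^^^^^^^^^^^^^^^^^^^^^^^^^^^^^^^^^^^^^^^^^^^^^
cv2.error: OpenCV(4.12.0) /io/opencv/modules/imgproc/src/linefit.cpp:618: error: (-215:Assertion failed) npoints2 >= 0 || npoints3 >= 0 in function 'fitLine'
```

Run:
```python
from h import *
a=np.load("w2.npy");m=dict(K=imaging.camera_model("wrist")["K"],position=a[:3],rotation=a[3:])
im=cv2.imread("pics/w2.png")
h=cv2.cvtColor(im,cv2.COLOR_BGR2HSV);print(h[160,364:374].tolist(),h[84,312:322:3].tolist(),h[100,80].tolist(),h[100,110].tolist())
yl=mask(im,(20,120,80),(38,255,255));yl[:,:362]=0;yl[:,376:]=0;yl[11:149]=0;yl[8:11]=0;yl[149:152]=0
P,c,t2=fitz(m,yl,60);print("edge",len(P),P.min(0),P.max(0),c,"ang",t2)
wh=mask(im,(0,0,150),(180,60,255));wh[:, :295]=0;wh[135:]=0;wh[:,385:]=0
ct=max(cv2.findContours(wh,0,2)[0],key=cv2.contourArea)
W=np.array([onz(m,*p,82)[:2] for p in ct[:,0].astype(float)]).astype(np.float32)
print("ring",cv2.fitEllipse(W))
for n,p in(("TL",(58,33)),("TR",(400,9)),("BR",(391,147)),("BL",(86,166))):print(n,onz(m,*p,74).round(1))
for p in((71,66),(95,63),(107,138),(87,141)):print("htop",onz(m,*p,124).round(1))
for n,p in(("rBL",(125,204)),("rBR",(369,179))):print(n,onz(m,*p,60).round(1))
```

```text
[[18, 22, 171], [21, 39, 178], [23, 118, 223], [27, 186, 247], [27, 191, 246], [23, 178, 203], [17, 53, 77], [113, 18, 56], [135, 16, 64], [30, 8, 63]] [[19, 61, 219], [19, 102, 234], [19, 102, 234], [19, 101, 234]] [14, 203, 241] [12, 186, 118]
edge 135 [393.49810692 147.2376281 ] [559.28777931 168.15496809] [465.3545 156.0947] ang 0.10918552428483963
ring ((487.6206359863281, 188.3126678466797), (64.37801361083984, 64.56312561035156), 137.01007080078125)
TL [530.7 438.9  74. ]
TR [549.5 141.4  74. ]
BR [429.8 134.2  74. ]
BL [411.  433.6  74. ]
htop [501.2 406.  124. ]
htop [503.4 387.4 124. ]
htop [446.5 386.3 124. ]
htop [444.1 402.9 124. ]
rBL [365.8 406.   60. ]
rBR [393.5 147.2  60. ]
```

Checks agree: plate corners give 298 × 120 mm, yaw 0.064, and the red line gives 0.065. Ring outer diameter is 64.5 mm at (487.6,188.3), the riser yaw is about 0.107, and the edge middle is about (493,158). Placing the knob.

Run:
```python
from h import *
x,y=487.4,188.3
bot.movel([x,y,130],max_speed=150)
bot.movel([x,y,97],max_speed=70)
print(bot.movel([x,y,86],max_speed=12,threshold=4))
s=bot.get_state();print(s["t"],s["tcp_pos"],s["contact_force"],s["opening"])
cv2.imwrite("pics/s3.png",cv2.resize(imaging.capture("side")[90:210,110:270],None,fx=4,fy=4))
```

```text
True
12.5083 [487.34464591 188.30252074  88.70808578] [-0.68381595  0.40506873  3.74222275] 0.29069032977090437
```

View pics/s3.png

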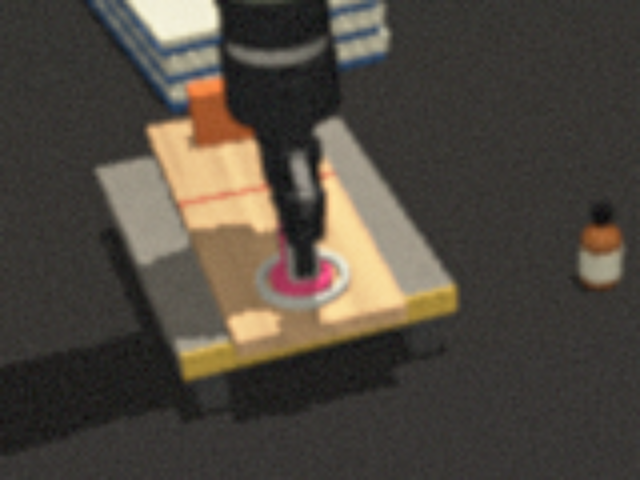

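Contact came at TCP z 88.7, as predicted for resting on the plate. The crop shows the flange inside the ring at (300,280). Releasing and checking from above.

Run:
```python
from h import *
bot.grip(0.55,40)
s=bot.get_state();p=s["tcp_pos"]
bot.movel([p[0],p[1],165],max_speed=90)
bot.grip(1.0)
bot.movel([400,265,250],max_speed=200)
m=imaging.camera_model("wrist");im=imaging.capture("wrist");cv2.imwrite("pics/w4.png",im);np.save("w4.npy",np.r_[m["position"],m["rotation"]])
s=bot.get_state();print(s["t"],s["opening"],s["tcp_pos"],s["qpos"].round(2))
red=mask(im,(0,170,120),(4,255,255))|mask(im,(176,170,120),(180,255,255));red[:,:170]=0;red[:,225:]=0;red[175:]=0
P,c,t=fitz(m,red,74);print("red",len(P),P.min(0),P.max(0),"ang",t)
mk=mask(im,(150,90,90),(175,255,255));ct=max(cv2.findContours(mk,0,2)[0],key=cv2.contourArea);c,r=cv2.minEnclosingCircle(ct);print("pink",c,r,onz(m,*c,84))
wh=mask(im,(0,0,150),(180,60,255));wh[:, :295]=0;wh[145:]=0;wh[:,385:]=0
ct=max(cv2.findContours(wh,0,2)[0],key=cv2.contourArea)
W=np.array([onz(m,*p,82)[:2] for p in ct[:,0].astype(float)]).astype(np.float32)
print("ring",cv2.fitEllipse(W))
```

```text
15.2917 0.9998775633256928 [400.10970986 264.41834691 249.2413278 ] [ 0.43  0.19 -0.33  1.05  0.   -2.71]
red 438 [419.58513133 312.55896525] [538.9255923  322.69337458] ang 0.0641641914844513
pink (346.30950927734375, 74.5952377319336) 28.18610382080078 [485.64000425 185.51040077  84.        ]
ring ((487.5615539550781, 188.2314453125), (64.4883804321289, 64.8167495727539), 157.9096221923828)
```

View pics/w4.png

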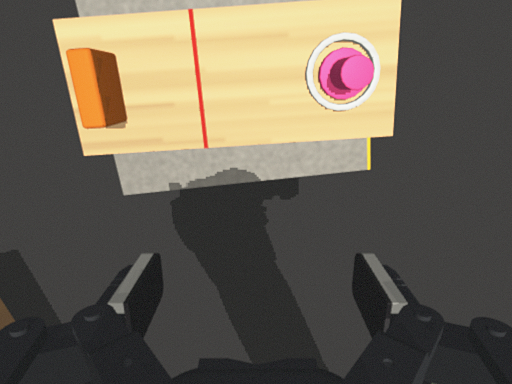

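Knob stands upright, flange at (345,75) within the ring, and the plate is unmoved. Now the handle.

Run:
```python
from h import *
hx,hy,yw=473.5,395.7,0.064
bot.grip(0.75,80)
bot.movel([hx,hy,190],rot=[np.pi,0,yw],max_speed=150)
print(bot.movel([hx,hy,85],max_speed=80,threshold=8))
s=bot.get_state();print(s["t"],s["tcp_pos"],s["contact_force"])
bot.grip(0.0,80)
s=bot.get_state();print(s["t"],s["tcp_pos"],s["orientation"],s["contact_force"],s["opening"])
m=imaging.camera_model("wrist");im=imaging.capture("wrist");cv2.imwrite("pics/w5.png",im);np.save("w5.npy",np.r_[m["position"],m["rotation"]])
```

```text
False
18.3333 [473.90859566 395.9700792   85.63117621] [0.43167827 1.02079655 0.85324276]
18.8 [473.75725954 396.32066779  85.60929241] [-3.14031281e+00 -7.59343677e-04  6.41560978e-02] [-0.77258581  2.04144986  5.28105314] 0.22221772764983214
```

View pics/w5.png

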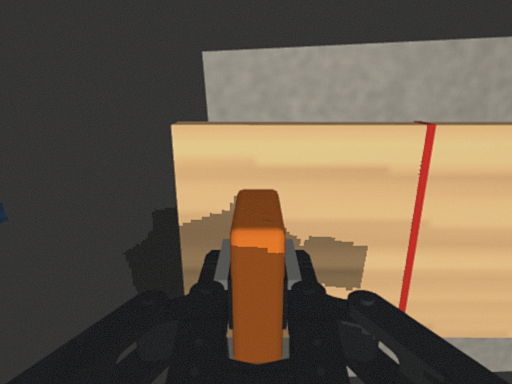

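Handle is squarely between the pads at (258,270), red line visible at (430,125)–(403,310). I'll measure the line relative to the tool, then slide most of the way while turning to the riser's yaw.

```bash
cat >> h.py <<'E'
def redline(m,im):
    red=mask(im,(0,170,90),(4,255,255))|mask(im,(176,170,90),(180,255,255));red[:125]=0;red[:,:330]=0
    n,l,s,c=cv2.connectedComponentsWithStats(red);i=1+np.argmax(s[1:,4]);return fitz(m,(l==i).astype(np.uint8),74)
E
python3 - <<'E'
from h import *
a=np.load("w5.npy");m=dict(K=imaging.camera_model("wrist")["K"],position=a[:3],rotation=a[3:])
P,c,t=redline(m,cv2.imread("pics/w5.png"));print("red now",len(P),P.min(0),P.max(0),t)
s=bot.get_state();p=s["tcp_pos"];yw=s["orientation"][2]
d=c-p[:2];n=np.array([-np.sin(t),np.cos(t)]);L=-d@n;print("tool to line",L,"yaw diff",t-yw)
E0=np.array([492.9,158.4]);ry=0.107
ex=np.array([np.cos(ry),np.sin(ry)]);ey=np.array([-ex[1],ex[0]])
q=p[:2]-E0;print("tool in riser frame",q@ex,q@ey)
yaw=ry-(t-yw)
x0=q@ex
for dist in (L+90,L+20):
    f=1 if dist<L+50 else .5
    T=E0+dist*ey+(x0+(1-x0)*f)*ex if False else E0+dist*ey+(x0*(1-f)+1.0*f)*ex
    bot.movel([T[0],T[1],84.8],rot=[np.pi,0,yw+(yaw-yw)*f],max_speed=50)
    s=bot.get_state();print(s["t"],s["tcp_pos"],s["orientation"],s["contact_force"],s["opening"])
m=imaging.camera_model("wrist");im=imaging.capture("wrist");cv2.imwrite("pics/w6.png",im);np.save("w6.npy",np.r_[m["position"],m["rotation"]])
P,c,t=redline(m,im);print("red",P.min(0),P.max(0),t,"L",-(c-s["tcp_pos"][:2])@[-np.sin(t),np.cos(t)])
E
```

```text
red now 1297 [437.05600167 311.62485011] [539.17397945 321.31681315] 0.06423479318618774
tool to line 80.66793861499407 yaw diff 5.315574712549953e-05
tool in riser frame 6.369630307398645 238.61761785986232
20.35 [479.05252439 329.47053985  85.59919291] [-3.13950605e+00 -1.67399955e-03  8.59242913e-02] [0.06077583 5.07940691 5.70547156] 0.22057171773059836
21.9 [483.85554006 259.63684766  85.58659364] [-3.13943544e+00 -1.73861469e-03  1.07411113e-01] [-0.72079814  4.78774909  6.33173717] 0.2253820348298331
red [450.91797677 173.55937325] [552.56490835 187.52327242] 0.10750176012516022 L 80.60021677776099
```

View pics/w6.png

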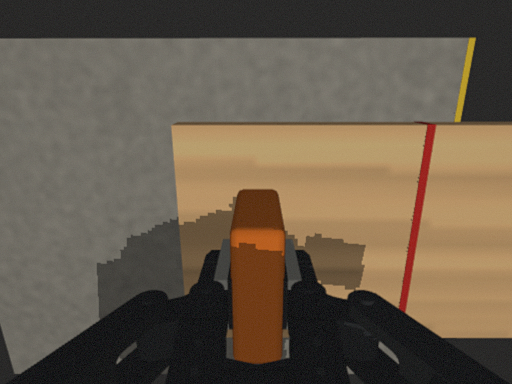

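View: yellow edge from (474,39) to (459,121), red line (430,125)–(403,310), nearly parallel. Measuring the remaining distance from the outer boundary of the yellow.

```bash
cat >> h.py <<'E'
def edge(m,im):
    yl=mask(im,(20,120,80),(38,255,255));yl[118:]=0;yl[:,:380]=0
    n,l,s,c=cv2.connectedComponentsWithStats(yl);i=1+np.argmax(s[1:,4]);yl=(l==i)
    out=np.zeros_like(yl,np.uint8);inn=out.copy();rows=np.nonzero(yl.any(1))[0]
    for r in rows[2:]:
        k=np.nonzero(yl[r])[0];out[r,k[-1]]=1;inn[r,k[0]]=1
    Po=fitz(m,out,60);Pi=fitz(m,inn,60);top=[np.nonzero(yl[rows[0]])[0][-1],rows[0]]
    return Po,Pi,onz(m,*top,60)
def gap(m,im):
    P,c,t=redline(m,im);(Q,c2,t2),(_,c3,_),cor=edge(m,im)
    n=np.array([-np.sin(t2),np.cos(t2)]);e=np.array([n[1],-n[0]]);mid=cor[:2]-100*e
    print("line ang",t,"edge ang",t2,"trim w",(c3-c2)@n,"edge mid from corner",mid,"edge at",c2)
    L=c+(mid-c)@e*np.array([np.cos(t),np.sin(t)])  # line under edge-mid abscissa
    print("red fit",c,"gap (line ahead inside +)",(L-c2)@n)
    return (L-c2)@n,t2,t,mid,n,e
E
python3 - <<'E'
from h import *
a=np.load("w6.npy");m=dict(K=imaging.camera_model("wrist")["K"],position=a[:3],rotation=a[3:])
g=gap(m,cv2.imread("pics/w6.png"));p=bot.get_state()["tcp_pos"];print("tool x in riser frame",(p[:2]-g[3])@g[5])
S=imaging.camera_model("scene");im=imaging.capture("scene")
y=mask(im,(22,120,100),(36,255,255));y[:,:280]=0;y[:,320:]=0;print(blobs(y,5))
E
```

```text
line ang 0.10750176012516022 edge ang 0.10797720402479172 trim w 2.8280030167615475 edge mid from corner [493.77254066 158.41375603] edge at [575.0591  167.08629]
red fit [506.8179  181.04669] gap (line ahead inside +) 21.240607547881396
tool x in riser frame 1.07054642142629
[(np.int32(15), [290.0, 151.1], [289, 148, 3, 7]), (np.int32(25), [302.6, 189.7], [300, 185, 6, 11])]
```

Run:
```python
from h import *
a=np.load("w6.npy");m=dict(K=imaging.camera_model("wrist")["K"],position=a[:3],rotation=a[3:])
g,t2,t,mid,n,e=gap(m,cv2.imread("pics/w6.png"))
for i in range(3):
    if abs(g)<0.5: break
    s=bot.get_state();p=s["tcp_pos"]
    T=p[:2]-g*n
    bot.movel([T[0],T[1],84.6],rot=[np.pi,0,0.1075],max_speed=25 if i==0 else 5);bot.dwell(.3)
    s=bot.get_state();print(s["t"],s["tcp_pos"],s["orientation"],s["contact_force"],s["wrist_torque"],s["opening"])
    m=imaging.camera_model("wrist");im=imaging.capture("wrist")
    g,t2,t,mid,n,e=gap(m,im)
cv2.imwrite("pics/w7.png",im)
sd=imaging.capture("side");cv2.imwrite("pics/s7.png",cv2.resize(sd[90:250,100:300],None,fx=4,fy=4,interpolation=cv2.INTER_CUBIC)[:600])
```

```text
line ang 0.10750176012516022 edge ang 0.10797720402479172 trim w 2.8280030167615475 edge mid from corner [493.77254066 158.41375603] edge at [575.0591  167.08629]
red fit [506.8179  181.04669] gap (line ahead inside +) 21.240607547881396
23.2667 [486.97554856 239.98266742  85.64267931] [-3.13852902e+00 -2.15840230e-03  1.08172795e-01] [-1.01853364  6.03134552  8.40811669] [ 0.98314287  0.294733   -0.08988666] 0.22741446395629547
line ang 0.10824685543775558 edge ang 0.10856622457504272 trim w 2.791254807838879 edge mid from corner [493.91609831 158.91569875] edge at [575.64667 167.20993]
red fit [509.96954 161.42242] gap (line ahead inside +) 1.3680701105264246
23.9667 [486.91763517 240.00883759  85.60012824] [-3.13855757e+00 -4.46732666e-04  1.08382416e-01] [-4.08237101  5.36502651  9.72598795] [ 0.87904173  0.68611254 -0.11126125] 0.2236057103904794
line ang 0.10824788361787796 edge ang 0.10973946750164032 trim w 2.763864229056411 edge mid from corner [493.84025417 158.93014366] edge at [575.59094 167.23233]
red fit [509.97253 161.43207] gap (line ahead inside +) 1.445439381804448
24.5667 [486.89251136 239.99475514  85.5982897 ] [-3.13848948e+00 -5.02045924e-04  1.08364994e-01] [-3.95286002  5.81598227 10.30079502] [ 0.85506011  0.7138922  -0.14581423] 0.22629183625240912
line ang 0.10832785069942474 edge ang 0.10932799428701401 trim w 2.763910872150618 edge mid from corner [493.84273091 158.96687597] edge at [575.5962  167.23515]
red fit [510.02466 161.43555] gap (line ahead inside +) 1.4059081554974153
```

View pics/w7.png

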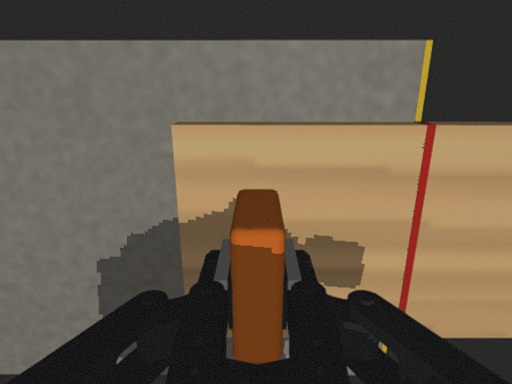

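View pics/s7.png

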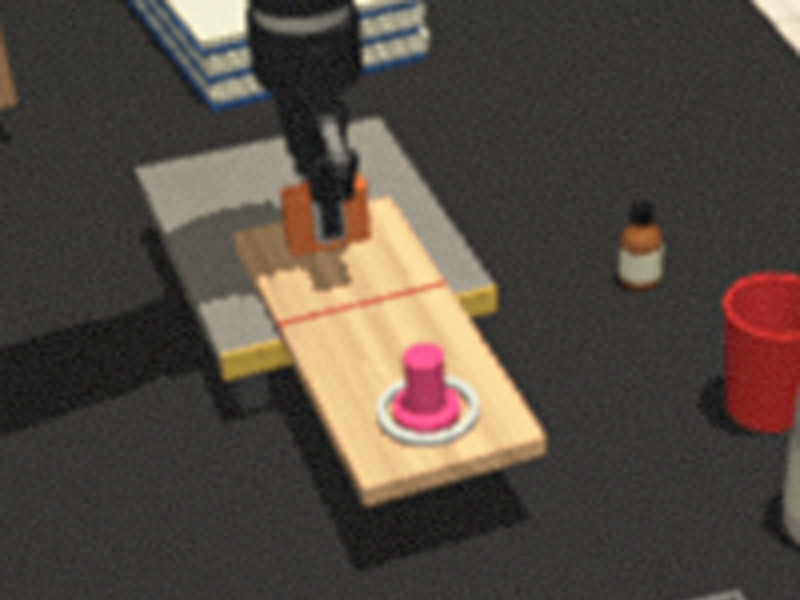

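Side view: knob upright in the ring, plate flat, line almost at the yellow edge. The measured gap is still 1.4 mm because static friction takes up the small servo steps, so I'll command past it.

Run:
```python
from h import *
m=imaging.camera_model("wrist");g,t2,t,mid,n,e=gap(m,imaging.capture("wrist"))
p0=bot.get_state()["tcp_pos"];off=1.5
for i in range(5):
    if abs(g)<0.4: break
    off+=g if i==0 else 0.6*g
    T=p0[:2]-off*n
    bot.movel([T[0],T[1],84.6],max_speed=10);bot.dwell(.2)
    s=bot.get_state();m=imaging.camera_model("wrist");im=imaging.capture("wrist")
    print("--",off,s["t"],s["tcp_pos"]);g,_,t,mid,_,_=gap(m,im)
bot.dwell(1)
s=bot.get_state();g=gap(imaging.camera_model("wrist"),imaging.capture("wrist"))[0]
print(s["t"],s["tcp_pos"],s["orientation"],s["contact_force"],s["opening"],"riser x",(s["tcp_pos"][:2]-mid)@e)
S=imaging.camera_model("scene");a=imaging.capture("scene");b=cv2.imread("pics/scene0.png")
for k in("yellow","green","blue"):print(k,blobs(mask(a,*COL[k]),60)[:1])
print("changed blobs:",[x for x in blobs((cv2.absdiff(a,b).max(2)>50).astype(np.uint8),20)])
# cross-check: line ends vs edge in the scene view
red=mask(a,(0,120,70),(5,255,255))|mask(a,(172,120,70),(180,255,255));red[:, :285]=0;red[:,345:]=0;red[130:200]=red[130:200];red[200:]=0;red[:130]=0
print("scene red",blobs(red,5));P,c,t=fitz(S,red,74);print(P.mean(0),t)
cv2.imwrite("pics/f8.png",cv2.resize(a[120:220,240:400],None,fx=5,fy=5,interpolation=cv2.INTER_CUBIC))
```

```text
line ang 0.10835433006286621 edge ang 0.10872505605220795 trim w 2.757528672665861 edge mid from corner [493.83624938 159.02666483] edge at [575.5956  167.24135]
red fit [509.9359  161.42572] gap (line ahead inside +) 1.3495361008284186
-- 2.8495361008284186 25.2083 [487.37306709 238.77999882  85.62181332]
line ang 0.10827498137950897 edge ang 0.1089816614985466 trim w 2.7799210354227943 edge mid from corner [493.81808771 158.59707528] edge at [575.72644 167.24571]
red fit [510.27347 160.23334] gap (line ahead inside +) 0.15997433355254845
line ang 0.1079016774892807 edge ang 0.10901045799255371 trim w 2.789114571133779 edge mid from corner [493.81859457 158.59449752] edge at [575.7267  167.24596]
red fit [510.39227 160.25021] gap (line ahead inside +) 0.17228625176679255
26.2583 [487.40618568 238.80706536  85.66065177] [-3.13800164e+00 -1.13751507e-03  1.08405515e-01] [-3.51189722  6.07283887 10.56112597] 0.22138788991115277 riser x 2.3296227576053066
yellow [(np.int32(158), [146.3, 196.4], [141, 188, 13, 17])]
green [(np.int32(146), [167.8, 194.3], [162, 186, 13, 16])]
blue [(np.in
[... 304 characters left out ...]
55]), (np.int32(198), [259.0, 41.4], [239, 29, 32, 26]), (np.int32(197), [246.7, 68.9], [239, 57, 21, 20]), (np.int32(412), [235.3, 93.3], [213, 75, 51, 28]), (np.int32(3648), [309.7, 164.8], [240, 139, 144, 56]), (np.int32(171), [147.7, 215.3], [142, 207, 14, 17])]
scene red []Traceback (most recent call last):
  File "<stdin>", line 19, in <module>
  File "h.py", line 25, in fitz
    vx,vy,x0,y0=cv2.fitLine(P.astype(np.float32),cv2.DIST_HUBER,0,.01,.01).ravel()
                ~~~~~~~~~~~^^^^^^^^^^^^^^^^^^^^^^^^^^^^^^^^^^^^^^^^^^^^^^^
cv2.error: OpenCV(4.12.0) /io/opencv/modules/imgproc/src/linefit.cpp:618: error: (-215:Assertion failed) npoints2 >= 0 || npoints3 >= 0 in function 'fitLine'
```

The gap is 0.2 mm and the line is parallel to the edge within about 0.001 rad. It held steady for a second at about 10 N down, and only the pink knob, the plate and the arm changed in the scene view. Handing in.

```bash
python3 -c "
from bench import bot
bot.sign_off();s=bot.get_state();print(s['t'],s['tcp_pos'],s['opening'],s['contact_force'])"
```

```text
the job is handed in; nothing more can be done
the job is handed in; nothing more can be done
```

The job is handed in. The pink knob stands upright in the nest, and the plate is slid out with its red line along the riser's yellow edge. The gripper is still holding the plate flat by the orange handle.

- **Knob:** it touched down at 88.7 mm tool height, as predicted for resting on the plate. The views from above and from the side, the last taken just before a final 1.2 mm nudge, show it upright inside the ring.
- **Plate:** I slid it by the handle without lifting and turned it about 0.044 rad on the way to square it with the riser. In the wrist view the line is about 0.2 mm from the edge and parallel within about 0.001 rad. The tool sits about 2 mm to one side of the edge's middle.
- **Holding:** the grip is about 80 N with about 10 N pressing down, and it stayed steady for the last second. The clock read about 26 s of the 54 s allowed.
- **Other things:** comparing the scene view with the first picture, only the arm, the plate and the pink knob changed.

**Checks that failed:**
- My first fine corrections did not move the plate because of friction, so I commanded past it.
- The last cross-check of the line from the scene camera found no red pixels. The final alignment therefore rests on the wrist camera, with only a rough look from the side view before the last nudge.

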